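# Crease the strap channel of a moulded footbed

## Task

Lift the moulded footbed out of its open mould and lay it flat on the finishing cradle between the stops, heel to the heel end, setting it down rather than dropping it. Then take the creasing tool from its fork and, with its point down in the S-shaped strap channel, run it slowly (under 8 cm/s) along the whole channel from the heel end to the toe end, without lifting out on the way and without pressing hard. Finally hang the tool back upright in its fork by its collar without dropping it, leave the footbed lying in the cradle, and leave the other things on the bench where they are.

Things in the scene. Friction and masses are not known exactly. Their poses are not given: they have to be found in the camera images.
- footbed: sandal footbed, sole-shaped, 190 long, 24 thick (dark midsole below z=16, tan cork above). Origin: centre of underside; x from heel (-95) to toe (+95). Half width 26 at heel (x=-60), 24 at waist (x=-15: grip here, 48 wide), 33 at ball (x=50). Channel in its top 12 wide, 8 deep, closed ends at x=+-66, centre line y=8 sin(pi x/66) mm. Starts in the mould, upper 14 mm proud.
- mould: fixed aluminium mould block 230 x 120 x 24 high with a sole-shaped open cavity 10 deep (floor 14 above the bench), about 3 mm clear of the footbed all round. Origin: centre of its underside, x towards the toe of the cavity.
- cradle: fixed wooden board 240 x 120 x 10 with six dark stops 9 high, about 5 mm clear round a footbed. Origin: centre of underside, x to the toe end; the footbed belongs with its origin 10 above this one, axes parallel. Heel side stops (x=-65) 62 apart, ball side stops (x=52) 76 apart, end stops' inner faces at x=-100 and 100; sides free at the waist (x -45 to 30).
- creaser: creasing tool 118 long, hanging upright in the fork with its point down. Origin: its lowest point, z up along the tool. Steel point 6 across (z 0-10) widening to a shank 10 across (to z=50), round brass collar 40 across (z 50-56), square wooden handle 28 x 28 (sides along its x and y, z 56-118).
- creaser_tip (a point): the lowest point of the creasing tool (same as its origin)
- creaser_grip (a point): the middle of the handle, 88 above the point: where to grip it from above
- fork: fixed steel fork stand: base 100 x 90, two prongs whose upper faces are 90 above the bench, with a slot 22 wide between them open towards -x. Origin: underside of the base, below the tool's hanging axis; the slot runs along x from -30 to +30. The tool hangs with its collar on the prongs, its origin 40 above this one.
- channel0 (a point): point 0 of 0-6 along the channel (heel end of the channel): centre of the channel's floor, at x=-56.0, y=-3.7, z=16 of the footbed
- channel1 (a point): point 1 of 0-6 along the channel (second point from the heel): centre of the channel's floor, at x=-37.3, y=-7.8, z=16 of the footbed
- channel2 (a point): point 2 of 0-6 along the channel (third point from the heel): centre of the channel's floor, at x=-18.7, y=-6.2, z=16 of the footbed
- channel3 (a point): point 3 of 0-6 along the channel (middle of the channel): centre of the channel's floor, at x=0.0, y=0.0, z=16 of the footbed
- channel4 (a point): point 4 of 0-6 along the channel (fifth point from the heel): centre of the channel's floor, at x=18.7, y=6.2, z=16 of the footbed
- channel5 (a point): point 5 of 0-6 along the channel (sixth point from the heel): centre of the channel's floor, at x=37.3, y=7.8, z=16 of the footbed
- channel6 (a point): point 6 of 0-6 along the channel (toe end of the channel): centre of the channel's floor, at x=56.0, y=3.7, z=16 of the footbed
- hammer: a hand hammer lying flat, about 250 long, wooden handle (bystander, leave alone)
- last: a green plastic shoe last 200 long, 66 wide, 60 high, standing sole down (bystander, leave alone)
- jar: a closed jar 68 across, 85 high (bystander, leave alone)
There are look-alikes about, which are no part of the job. There is more than one size of the creaser; the one meant has the size given above.

How it is judged:
On the way, in this order (a step that is already met when the one before it is completed fails the run):
1. the footbed is lifted clear of the mould in the fingers (z of footbed in the frame of mould above 0.035 m and contact force between the fingers and footbed above 0.5 N), for 0.05 s.
2. the footbed lies flat between the cradle's stops, heel to heel end, released (x of footbed in the frame of cradle between -0.012 and 0.012 m and y of footbed in the frame of cradle between -0.012 and 0.012 m and z of footbed in the frame of cradle below 0.013 m and angle between footbed's own z axis and vertical below 0.06 rad and x of channel6 in the frame of cradle above 0.03 m and contact force between the fingers and footbed below 0.1 N and linear speed of footbed below 0.03 m/s), for 0.2 s.
3. the creasing tool is lifted out of the fork (z of creaser in the frame of fork above 0.055 m and contact force between the fingers and creaser above 0.5 N), for 0.05 s.
4. the tool's point is in the channel at the heel end of the channel (within 7 mm), held in the fingers (distance between creaser_tip and channel0 below 0.007 m and contact force between the fingers and creaser above 0.5 N), for 0.02 s.
5. the tool's point is in the channel at the second point from the heel (within 7 mm), held in the fingers (distance between creaser_tip and channel1 below 0.007 m and contact force between the fingers and creaser above 0.5 N), for 0.02 s.
6. the tool's point is in the channel at the third point from the heel (within 7 mm), held in the fingers (distance between creaser_tip and channel2 below 0.007 m and contact force between the fingers and creaser above 0.5 N), for 0.02 s.
7. the tool's point is in the channel at the middle of the channel (within 7 mm), held in the fingers (distance between creaser_tip and channel3 below 0.007 m and contact force between the fingers and creaser above 0.5 N), for 0.02 s.
8. the tool's point is in the channel at the fifth point from the heel (within 7 mm), held in the fingers (distance between creaser_tip and channel4 below 0.007 m and contact force between the fingers and creaser above 0.5 N), for 0.02 s.
9. the tool's point is in the channel at the sixth point from the heel (within 7 mm), held in the fingers (distance between creaser_tip and channel5 below 0.007 m and contact force between the fingers and creaser above 0.5 N), for 0.02 s.
10. the tool's point is in the channel at the toe end of the channel (within 7 mm), held in the fingers (distance between creaser_tip and channel6 below 0.007 m and contact force between the fingers and creaser above 0.5 N), for 0.02 s.
At the end, for the whole second after the job is handed in: The footbed lies flat in the cradle (origin within 12 mm of its place lengthwise and across and within 3 mm in height, heel to the heel end), released and at rest; the creasing tool hangs upright (within 0.1 rad) in the fork by its collar, in the slot (within 20 mm along it), released and at rest (all of step 2 and x of creaser in the frame of fork between -0.022 and 0.02 m and y of creaser in the frame of fork between -0.01 and 0.01 m and z of creaser in the frame of fork between 0.036 and 0.045 m and angle between creaser's own z axis and vertical below 0.1 rad and linear speed of creaser below 0.03 m/s and contact force between the fingers and creaser below 0.1 N); the robot touches nothing.
It fails at once if the point moves faster than 8 cm/s in the channel (x of creaser_tip in the frame of footbed between -0.066 and 0.066 m and y of creaser_tip in the frame of footbed between -0.03 and 0.03 m and z of creaser_tip in the frame of footbed between 0.008 and 0.0235 m and linear speed of creaser above 0.08 m/s).
It fails at once if the point lifts out of the channel part-way or scrapes the footbed's top (within 12 mm above it, more than 18 mm from the channel's ends) (x of creaser_tip in the frame of footbed between -0.048 and 0.048 m and y of creaser_tip in the frame of footbed between -0.03 and 0.03 m and z of creaser_tip in the frame of footbed between 0.0255 and 0.036 m).
It fails at once if the tool presses on the footbed with more than 25 N (contact force between creaser and footbed above 25 N).
It fails at once if the footbed or the tool is dropped (falls faster than 0.5 m/s out of the fingers) ((linear speed of footbed above 0.5 m/s and contact force between the fingers and footbed below 0.1 N) or (linear speed of creaser above 0.5 m/s and contact force between the fingers and creaser below 0.1 N)).
It fails at once if the hammer, last or jar is moved by more than 30 mm (distance of any of hammer, last, jar from where it was at the start of the episode above 0.03 m).
It also fails if it takes over 72 s, if anything falls off the work surface, if the arm or the gripper's body presses on something with over 40 N, if the wrist force passes 120 N, or if a joint passes its speed limit or range.

## Robot

A 7-joint arm with a two-finger parallel gripper is mounted at the origin on the work surface. World frame = base frame: x ahead of the robot, y to its left, z up, the work surface at z = 0. Lengths are in m, angles in rad, forces in N, time in s.
With the tool pointing down it reaches from about 0.4 to 0.85 m from the base axis. Payload 4.5 kg.
Tool frame: the origin (TCP) lies midway between the tips of the shut fingers; the grasp point (between the pads) lies 19 mm behind it; z points along the fingers, y is the line along which they close (so a half turn about z gives the same grasp; the last joint's range is limited). The gripper opens to 88 mm and grips with 3 to 60 N. Pads are 18 mm wide; open, the fingers measure 123 mm over their backs; the gripper's body (75 mm by 187 mm) begins 45 mm behind the grasp point.
Start: joints at [-1.255, 0.689, -0.195, 1.565, 0.157, 0.902, -0.215], TCP at [0.174, 0.6, 0.239] pointing down, gripper open.
Joint ranges: [-3.01, 3.01], [-0.46, 2.08], [-1.47, 1.51], [0.13, 2.56], [-1, 4.14], [0.04, 2.09], [-2.66, 2.66]. Speed limits (rad/s): [2.57, 2.57, 3.14, 3.14, 3.14, 3.14, 3.14].

## Interface

Orientations are given as a unit quaternion [x, y, z, w].
In Python, from plant import r gives the robot as it stands.
- The arm moves only by the tool move_arm, never from a script. Its argument "targets" is a list that holds one entry, the list of rows, each a list of 7 numbers: the opening, from 0 (shut) to 1 (fully open), then the shift along the tool's x, y, z in mm, then the turn, a rotation vector about the tool's x, y, z in degrees. In form: [[[claw, dx, dy, dz, ax, ay, az], ...]]. A call has 1 to 10 rows; each row is the pose to reach, as a shift and turn from the pose commanded when the call began, along the tool's axes at that moment; what a row does not reach only later rows make up. A row lasts 1/8 s, in which the tool goes at most 62.5 mm and 10.7 degrees, less where a joint would pass 70% of its speed; a pose out of reach is approached as far as the arm can. A call with a gripper value outside its range is refused whole. The fingers move at their own pace and stop on an object; "newtons" is the grip in N (left out, the last holds). Time passes only in rows, so rows that repeat a pose let the fingers close. It gives the time, the measured TCP pose, the force, the opening and the grip force at its end, in the units of the state.
- r.get_state(): the state, without advancing time (a new reading comes with each control period).
- r.snapshot(name): name is "scene" or "top" or "wrist"; returns the picture (420x560x3 uint8, red, green, blue); there is no depth.
- r.camera_info(name): a dict with "fx", "fy", "cx", "cy" (pixels), "k1" (the pictures are not rectified: a ray, as slopes to the right and down, at radius r is drawn at 1 + k1 r^2 times it, then the intrinsics apply), "R" (3x3) and "t" (3): a world point X has camera coordinates R X + t. Camera axes: x right, y down, z forward; pixel columns grow to the right and rows downward; lengths in m; the calibration is good to about 2 mm. A picture is of the moment at which its call begins: read the wrist's pose just before it. camera_info takes no time and is no camera call; for the wrist camera it gives the pose at the moment of the call.
- r.finish_job(): hands the job in; it is judged then, once.
The state is a dict: "clock": time; "q": joint angles; "qd": joint speeds; "joint_torque": joint torques, N m; "tool_pos": TCP position; "eef_rot": TCP orientation; "contact_force": force on the tool from outside, world axes, zero at the start; "moment": the same for the moment, N m; "opening": opening from 0.0 (shut) to 1.0 (fully open); "finger_force": force on a finger pad.
Only numpy, scipy, OpenCV 4.12 (cv2) and the standard library are available. Lean on these libraries where they do the work, as an engineer would, in place of code of your own. Each camera call takes 0.05 s, during which the arm holds its last target. There are 200 camera calls.

## Working session

There is one attempt and no reset: what is moved stays moved. The work goes in short steps, Python scripts to look and compute and a tool call to move; the robot and the scene stay as the last step left them, time stands still between calls to the robot, and variables do not carry over. Pictures are saved under pics/ and viewed, at most 11 in all, crops included, and the job is handed in when it is done.

Besides the shell and the picture viewer there is one more tool, called after "Emit:" as name([rows], argument=value, ...), one row to a line, values as JSON. move_arm: Moves the arm, as the interface text tells. Its arguments: {"type":"object","properties":{"targets":{"type":"array","items":{"type":"array","items":{"type":"array","items":{"type":"number"}}}},"newtons":{"type":"number"}},"required":["targets"]}

```bash
ls; mkdir -p pics
python3 - <<'E'
from plant import r
import cv2, numpy as np
s=r.get_state(); print({k:np.round(v,3) for k,v in s.items()})
for n in ("scene","top"):
    i=r.camera_info(n); print(n,{k:np.round(v,3).tolist() for k,v in i.items()})
    im=r.snapshot(n); cv2.imwrite(f"pics/{n}0.png",im[:,:,::-1])
i=r.camera_info("wrist"); print({k:np.round(v,3).tolist() for k,v in i.items()})
E
```

```text
pics
{'clock': np.float64(0.0), 'q': array([-1.255,  0.69 , -0.195,  1.566,  0.157,  0.903, -0.215]), 'qd': array([ 0.002,  0.002, -0.002, -0.001,  0.   ,  0.   ,  0.001]), 'joint_torque': array([-0.0000e+00, -5.2757e+01, -1.2670e+00, -1.5343e+01, -5.3000e-02,
        7.0000e-03,  0.0000e+00]), 'tool_pos': array([0.174, 0.6  , 0.238]), 'eef_rot': array([ 0.14 ,  0.99 , -0.001, -0.   ]), 'contact_force': array([0.202, 0.575, 0.444]), 'moment': array([ 0.   ,  0.008, -0.007]), 'finger_force': np.float64(0.0), 'opening': np.float64(1.001)}
scene {'fx': 430.526, 'fy': 430.526, 'cx': 278.155, 'cy': 210.999, 'k1': -0.135, 'R': [[0.419, 0.908, -0.009], [0.474, -0.227, -0.851], [-0.775, 0.353, -0.525]], 't': [-0.275, -0.18, 1.66]}
top {'fx': 544.157, 'fy': 544.157, 'cx': 282.033, 'cy': 211.604, 'k1': -0.209, 'R': [[-0.001, -1.0, -0.011], [-0.996, 0.002, -0.093], [0.093, 0.011, -0.996]], 't': [0.018, 0.604, 1.385]}
{'fx': 378.305, 'fy': 378.305, 'cx': 283.174, 'cy': 206.025, 'k1': -0.004, 'R': [[0.278, 0.96, -0.0], [0.919, -0.266, 0.289], [0.278, -0.081, -0.957]], 't': [-0.624, -0.04, 0.389]}
```

View pics/top0.png

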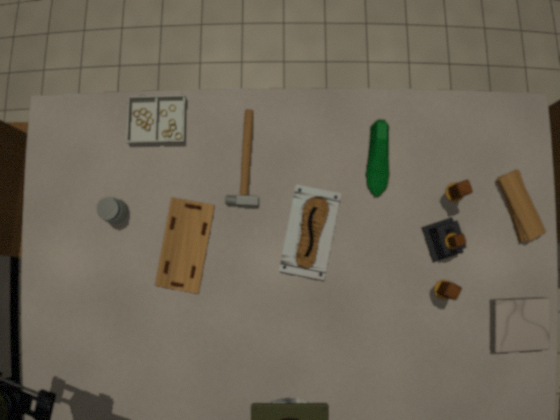

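View pics/scene0.png

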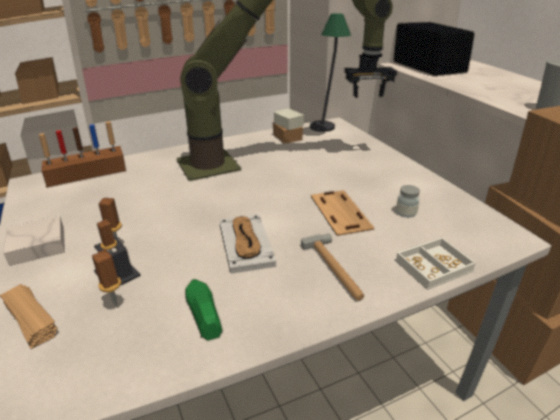

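The top view shows the footbed in its mould at (312,232), the cradle at (185,246), the fork at (443,240) with a tool at (455,240), and look-alike tools at (458,190) and (447,290). The hammer, last and jar are at (246,160), (378,158) and (112,211). I'll confirm the tools and the heel/toe direction in one enlarged crop.

Run:
```python
import cv2, numpy as np
t=cv2.imread("pics/top0.png"); s=cv2.imread("pics/scene0.png")
f=lambda im,x,y,w,h:cv2.convertScaleAbs(cv2.resize(im[y:y+h,x:x+w],(400,300),interpolation=cv2.INTER_CUBIC),alpha=1.5)
a=np.vstack([np.hstack([f(t,400,170,100,140//2*2) if 0 else f(t,390,165,180-14,124),f(s,70,190,160,120)]),
 np.hstack([f(t,250,180,140,105),f(t,115,190,140,105)])])
cv2.imwrite("pics/crop1.png",a)
```

```text
(no output)
```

View pics/crop1.png

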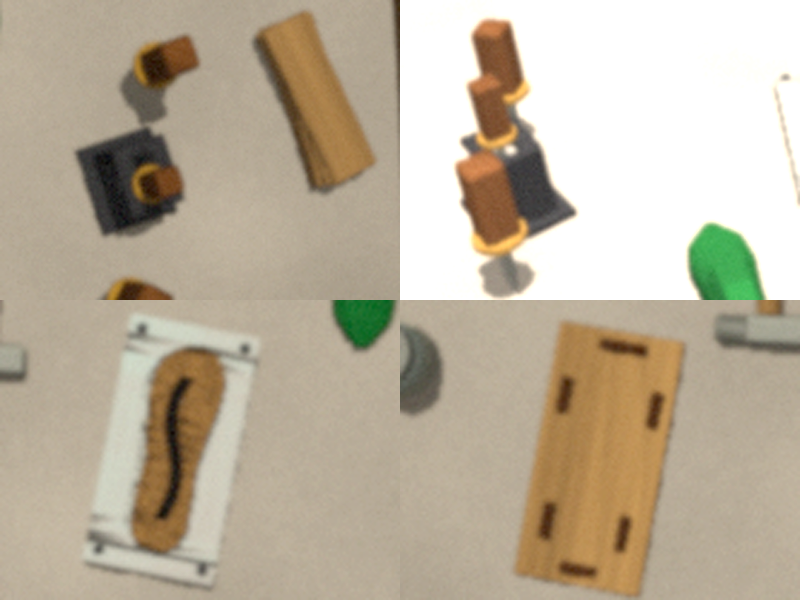

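The crop confirms it. The tool in the fork, seen at (455,240) top and (107,235) scene, is the smaller size and hangs by its collar. The other two at (458,190) and (447,290) are larger and stand on round bases, so they are look-alikes. The footbed's wide ball end points up in the image (+x), and the cradle's wider stops are also at the top, so both have their toe away from the robot.

```bash
cat > h.py <<'E'
import cv2, numpy as np
from scipy.spatial.transform import Rotation as Ro
def ray(i,uv):
    K=np.array([[i['fx'],0,i['cx']],[0,i['fy'],i['cy']],[0,0,1]])
    p=cv2.undistortPoints(np.array(uv,float).reshape(-1,1,2),K,np.array([i['k1'],0,0,0,0])).reshape(-1,2)
    R=np.array(i['R']);t=np.array(i['t'])
    d=np.c_[p,np.ones(len(p))]@R; return -R.T@t, d/np.linalg.norm(d,axis=1,keepdims=True)
def plane(i,uv,z):
    o,d=ray(i,uv); return o+d*((z-o[2])/d[:,2])[:,None]
def tri(views): # [(info,uv)..] one point -> X, rms gap
    A=np.zeros((3,3));b=np.zeros(3);L=[]
    for i,uv in views:
        o,d=ray(i,[uv]);P=np.eye(3)-np.outer(d[0],d[0]);A+=P;b+=P@o;L.append((P,o))
    X=np.linalg.solve(A,b); return X,[np.linalg.norm(P@(X-o)) for P,o in L]
def proj(i,X):
    R=np.array(i['R']);K=np.array([[i['fx'],0,i['cx']],[0,i['fy'],i['cy']],[0,0,1.]])
    return cv2.projectPoints(np.array(X,float).reshape(-1,1,3),cv2.Rodrigues(R)[0],np.array(i['t'],float),K,np.array([i['k1'],0,0,0,0.]))[0].reshape(-1,2)
def togo(s,pos,yaw=None): # shift in tool axes mm for target TCP; s: state
    return np.round(Ro.from_quat(s['eef_rot']).inv().apply(np.array(pos)-s['tool_pos'])*1000,1)
E
python3 - <<'E'
from plant import r
from h import *
i=r.camera_info("top")
for n,uv,z in [("footbed",(312,232),.038),("mould corners",(297,186),.024),("",(341,192),.024),("",(325,280),.024),("",(279,272),.024),
 ("toe",(317,198),.038),("heel",(304,267),.038),
 ("cradle corners",(174,198),.01),("",(215,205),.01),("",(196,293),.01),("",(155,286),.01),
 ("tool top",(457,240),.158),("collar",(452,241),.09),("fork corners",(422,227),.0),("",(434,263),0),("jar",(110,208),.085)]:
    print(n,plane(i,[uv],z).round(3))
s=r.get_state();w=r.camera_info("wrist");R=np.array(w['R']);c=-R.T@w['t']
T=Ro.from_quat(s['eef_rot'])
print("tool axes",T.as_matrix().round(3).tolist(),"cam in tool",T.inv().apply(c-s['tool_pos']).round(4),"cam fwd in tool",T.inv().apply(R[2]).round(3),"right",T.inv().apply(R[0]).round(3))
E
```

```text
footbed [[ 0.55  -0.06   0.038]]
mould corners [[ 0.672 -0.022  0.024]]
 [[ 0.656 -0.138  0.024]]
 [[ 0.427 -0.094  0.024]]
 [[0.448 0.025 0.024]]
toe [[ 0.638 -0.074  0.038]]
heel [[ 0.461 -0.039  0.038]]
cradle corners [[0.643 0.305 0.01 ]]
 [[0.624 0.194 0.01 ]]
 [[0.392 0.243 0.01 ]]
 [[0.409 0.353 0.01 ]]
tool top [[ 0.523 -0.403  0.158]]
collar [[ 0.523 -0.412  0.09 ]]
fork corners [[ 0.564 -0.357  0.   ]]
 [[ 0.468 -0.388  0.   ]]
jar [[0.609 0.456 0.085]]
tool axes [[-0.961, 0.278, -0.0], [0.278, 0.961, -0.002], [-0.0, -0.002, -1.0]] cam in tool [ 0.0747 -0.     -0.1457] cam fwd in tool [-0.289  0.001  0.957] right [-0.     1.    -0.001]
```

Emit:
move_arm([
  [[1,-420,-218,-10,0,0,-5],[1,-420,-218,-10,0,0,-5],[1,-420,-218,-10,0,0,-5],[1,-420,-218,-10,0,0,-5],[1,-420,-218,-10,0,0,-5],[1,-420,-218,-10,0,0,-5],[1,-420,-218,-10,0,0,-5],[1,-420,-218,-10,0,0,-5],[1,-420,-218,-10,0,0,-5],[1,-420,-218,-10,0,0,-5]],
])

```text
clock: 1.35
tool_pos: [0.5155, 0.2752, 0.2484]
eef_rot: [0.096, 0.995, 0.0, -0.001]
contact_force: [-0.3, -0.1, 0.0]
opening: 1.001
finger_force: 0.0
```

```bash
cat >> h.py <<'E'
import pickle
def shot(r,n):
    s=r.get_state();i=r.camera_info("wrist");im=r.snapshot("wrist")
    cv2.imwrite(f"pics/{n}.png",im[:,:,::-1]);pickle.dump((s,i),open(f"pics/{n}.pkl","wb"));return s,i,im
E
python3 - <<'E'
from plant import r
from h import *
s,i,im=shot(r,"w1");print(s['clock'],s['tool_pos'],Ro.from_quat(s['eef_rot']).as_matrix().round(3).tolist(), togo(s,(.545,-.062,.25)))
E
```

```text
1.35 [0.51546904 0.27522262 0.24844504] [[-0.981, 0.192, -0.001], [0.192, 0.981, 0.001], [0.002, 0.0, -1.0]] [ -93.7 -325.3   -1.8]
```

Emit:
move_arm([
  [[1,-45,-160,0,0,0,0],[1,-45,-160,0,0,0,0],[1,-45,-160,0,0,0,0],[1,-45,-160,0,0,0,0],[1,-45,-160,0,0,0,0]],
])

```text
clock: 2.02
tool_pos: [0.5293, 0.1109, 0.2489]
eef_rot: [0.096, 0.995, 0.001, -0.0]
contact_force: [0.5, 0.6, -0.3]
opening: 0.997
finger_force: 0.0
```

Run:
```python
from plant import r
from h import *
s,i,im=shot(r,"w2");print(s['clock'],s['tool_pos'],s['qd'].round(3))
```

```text
2.025 [0.52931326 0.11091428 0.24892276] [-0.016  0.004 -0.008 -0.006 -0.001  0.     0.004]
```

Emit:
move_arm([
  [[1,-50,-165,0,0,0,0],[1,-50,-165,0,0,0,0],[1,-50,-165,0,0,0,0],[1,-50,-165,0,0,0,0],[1,-50,-165,0,0,0,0]],
])

```text
clock: 2.7
tool_pos: [0.5473, -0.0604, 0.2487]
eef_rot: [0.095, 0.995, 0.001, 0.0]
contact_force: [-0.1, 0.8, 0.3]
opening: 0.998
finger_force: 0.0
```

Run:
```python
from plant import r
from h import *
s,i,im=shot(r,"w3");print(s['clock'],s['tool_pos'],s['qd'].round(3))
c=[cv2.imread(f"pics/w{k}.png") for k in(1,2,3)]
a=np.zeros((600,800,3),np.uint8)
for k,(x,y) in enumerate([(0,0),(400,0),(0,300)]): a[y:y+300,x:x+400]=cv2.resize(c[k],(400,300),interpolation=cv2.INTER_AREA)
cv2.imwrite("pics/m1.png",a)
```

```text
2.7 [ 0.54726325 -0.06037762  0.24871656] [-0.018 -0.004 -0.012  0.003  0.002  0.001  0.002]
```

View pics/m1.png

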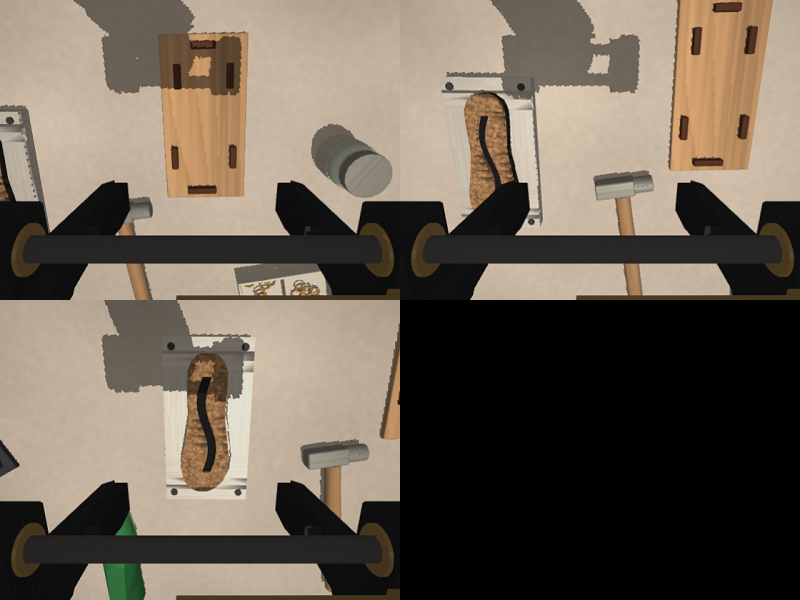

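The composite (scaled 0.714) shows three wrist views: w1 top-left, w2 top-right, w3 bottom-left.
- **w1:** the cradle spans (158,35) to (248,196), with all six stops visible.
- **w2:** the mould is at (490,150) and the cradle at (720,80).
- **w3:** the footbed is in the mould at (206,420), with its heel up and toe down.

Next I measure by masks.

Run:
```python
from h import *
L=lambda n:(cv2.imread(f"pics/{n}.png"),)+pickle.load(open(f"pics/{n}.pkl","rb"))
def blobs(m,lo,hi):
    n,l,st,c=cv2.connectedComponentsWithStats(m.astype(np.uint8));return [(c[k],st[k,4],l==k) for k in range(1,n) if lo<st[k,4]<hi]
def board(n,x0,x1,y0,y1):
    im,s,i=L(n);h=cv2.cvtColor(cv2.GaussianBlur(im,(3,3),0),cv2.COLOR_BGR2HSV);roi=np.zeros(im.shape[:2],bool);roi[y0:y1,x0:x1]=1
    return im,i,h,roi
# cradle stops & board
for n,ro in (("w1",(210,360,30,290)),("w2",(370,560,0,245))):
    im,i,h,roi=board(n,*ro)
    sat=(h[...,1]>95)&roi
    b=max(blobs(sat,2000,1e6),key=lambda t:t[1]);cnt=max(cv2.findContours(b[2].astype(np.uint8),0,2)[0],key=cv2.contourArea)
    q=cv2.approxPolyDP(cv2.convexHull(cnt),8,True)[:,0]
    print(n,"board",b[1],q.tolist(),plane(i,q,.010).round(4).tolist())
    R=im[...,2].astype(float);
    ratio=im[...,2]/np.maximum(im[...,0].astype(float),1)
    loc=cv2.medianBlur(im[...,2],51).astype(float)
    st=(R<.5*loc)&b[2]|((R<60)&roi)
    for c,a,_ in blobs(st,60,1500): print(" stop",c.round(1),a,plane(i,[c],.017)[0].round(4))
# footbed
for n,ro in (("w3",(250,325,60,275)),("w2",(90,200,110,300))):
    im,i,h,roi=board(n,*ro)
    cork=(h[...,1]>80)&roi
    print(n,"cork",[(c.round(1).tolist(),a) for c,a,_ in blobs(cork,500,1e6)])
    b=max(blobs(cork,500,1e6),key=lambda t:t[1]);cn=max(cv2.findContours(b[2].astype(np.uint8),0,2)[0],key=cv2.contourArea)
    P=plane(i,cn[:,0],.038);a=-.19;ux=np.array([np.cos(a),np.sin(a)]);uy=np.array([-ux[1],ux[0]])
    print(" cork x range",(P[:,:2]@ux).min().round(4),(P[:,:2]@ux).max().round(4))
    fill=np.zeros(cork.shape,np.uint8);cv2.drawContours(fill,[cv2.convexHull(cn)],-1,1,-1);fill=cv2.erode(fill,np.ones((7,7)))>0
    ch=(im.max(2)<45)&fill
    for c,A,m in blobs(ch,150,9999):
        ys,xs=np.nonzero(m);Q=plane(i,np.c_[xs,ys],.038)[:,:2];mu=Q.mean(0);w,v=np.linalg.eigh(np.cov((Q-mu).T));d=v[:,1]*np.sign(v[0,1])
        t=(Q-mu)@d;print(" chan",c.round(1),A,"ctr",mu.round(4),"pca",np.arctan2(d[1],d[0]).round(4),"len",np.ptp(t).round(4), "ends px",xs[t.argmin()],ys[t.argmin()],xs[t.argmax()],ys[t.argmax()])
```

```text
w1 board 26418 [[345, 46], [340, 273], [235, 275], [221, 50]] [[0.4126, 0.3552, 0.01], [0.645, 0.3152, 0.01], [0.6247, 0.1992, 0.01], [0.3936, 0.2398, 0.01]]
 stop [329.7  55.4] 68 [0.4184 0.3388 0.017 ]
 stop [285.6  64.1] 147 [0.418  0.2971 0.017 ]
 stop [321.7 105.5] 373 [0.4616 0.3242 0.017 ]
 stop [247.8 107. ] 351 [0.4492 0.2539 0.017 ]
 stop [244.5 220.2] 297 [0.5612 0.2253 0.017 ]
 stop [325.2 218.3] 309 [0.5755 0.309  0.017 ]
 stop [282.6 264.9] 438 [0.6196 0.2547 0.017 ]
w2 board 28697 [[521, 0], [486, 235], [379, 238], [390, 0]] [[0.4184, 0.355, 0.01], [0.6449, 0.3145, 0.01], [0.626, 0.1994, 0.01], [0.3958, 0.2371, 0.01]]
 stop [457.4   9.8] 501 [0.4164 0.2941 0.017 ]
 stop [491.   55.3] 549 [0.461  0.3225 0.017 ]
 stop [414.5  56.7] 482 [0.4487 0.2522 0.017 ]
 stop [396.7 178.4] 375 [0.5613 0.2235 0.017 ]
 stop [480.1 176.8] 421 [0.576  0.3076 0.017 ]
 stop [429.8 226.2] 460 [0.6198 0.2526 0.017 ]
w3 cork [([288.1, 173.2], np.int32(9087))]
 cork x range 0.459 0.6467
 chan [288.3 171.3] 1509 ctr [ 0.5477 -0.0546] pca -0.084 len 0.1276 ends px 284 108 294 238
w2 cork [([121.4, 204.3], np.int32(7214))]
 cork x range 0.4578 0.6287
 chan [123.3 212.6] 763 ctr [ 0.539  -0.0513] pca -0.0564 len 0.1084 ends px 114 163 133 267
```

Run:
```python
from h import *
L=lambda n:(cv2.imread(f"pics/{n}.png"),)+pickle.load(open(f"pics/{n}.pkl","rb"))
from plant import r
A,B=L("w2")[2],L("w3")[2]
print("heel end of channel z",tri([(A,(114,163)),(B,(284,108))]))
W1=L("w1")[2]
for p,q in (((321.7,105.5),(491,55.3)),((244.5,220.2),(396.7,178.4)),((325.2,218.3),(480.1,176.8)),((247.8,107),(414.5,56.7))): print("stop",tri([(W1,p),(A,q)]))
for p,q in (((340,273),(486,235)),((235,275),(379,238))): print("corner",tri([(W1,p),(A,q)]))
im,s,i=L("w3");h=cv2.cvtColor(im,cv2.COLOR_BGR2HSV);a=-.19;ux=np.array([np.cos(a),np.sin(a)]);uy=np.array([-ux[1],ux[0]])
m=np.zeros(im.shape[:2],bool);m[60:275,245:330]=1
# mould: bright/low saturation on darker bench; profile of cork
cork=(h[...,1]>80)&m
ys,xs=np.nonzero(cork);P=plane(i,np.c_[xs,ys],.038)[:,:2];X=P@ux;Y=P@uy
for x in np.arange(.465,.65,.01):
    k=abs(X-x)<.002
    print((x-.5515).round(4),Y[k].min().round(4),Y[k].max().round(4),"w",np.ptp(Y[k]).round(4),"mid",((Y[k].min()+Y[k].max())/2).round(4))
print(im[165,215:345:5].max(1))
# rows of channel column brightness at ends
print("ch col",im[100:115,284].max(1),im[230:250,294].max(1), plane(i,[(294,243),(284,107)],.038))
cv2.imwrite("pics/c2.png",cv2.resize(im[40:290,200:380],(576,800),interpolation=cv2.INTER_CUBIC)[:600*800//600] if 0 else cv2.resize(im[45:285,210:370],(400,600),interpolation=cv2.INTER_CUBIC))
```

```text
heel end of channel z (array([ 0.48902244, -0.04732204,  0.03227049]), [np.float64(0.00059264104512587), np.float64(0.000592641045125876)])
stop (array([0.46136882, 0.32442735, 0.01355906]), [np.float64(0.0003623861959872544), np.float64(0.00036238619598718744)])
stop (array([0.56243263, 0.22459416, 0.01316542]), [np.float64(1.1423922527593432e-05), np.float64(1.1423922527760708e-05)])
stop (array([0.57692938, 0.30918509, 0.01352466]), [np.float64(0.00017396893988996218), np.float64(0.00017396893989029142)])
stop (array([0.4489293 , 0.25350374, 0.01325462]), [np.float64(0.00035479946990612165), np.float64(0.0003547994699063323)])
corner (array([0.64579544, 0.31533782, 0.00838664]), [np.float64(7.97954961438964e-05), np.float64(7.979549614390178e-05)])
corner (array([0.6252045 , 0.19929214, 0.01033211]), [np.float64(0.0005771504870041155), np.float64(0.0005771504870039937)])
-0.0865 0.0331 0.0699 w 0.0368 mid 0.0515
-0.0765 0.0276 0.0746 w 0.047 mid 0.0511
-0.0665 0.0256 0.0767 w 0.0511 mid 0.0512
-0.0565 0.0255 0.0769 w 0.0514 mid 0.0512
-0.0465 0.0262 0.0763 w 0.05 mid 0.0512
-0.036
[... 198 characters left out ...]
5
0.0135 0.0223 0.0767 w 0.0545 mid 0.0495
0.0235 0.0211 0.078 w 0.0569 mid 0.0495
0.0335 0.0189 0.0792 w 0.0603 mid 0.049
0.0435 0.0167 0.0814 w 0.0647 mid 0.0491
0.0535 0.0155 0.0807 w 0.0652 mid 0.0481
0.0635 0.0153 0.0799 w 0.0646 mid 0.0476
0.0735 0.0171 0.0761 w 0.059 mid 0.0466
0.0835 0.02 0.0711 w 0.0512 mid 0.0456
0.0935 0.029 0.06 w 0.0309 mid 0.0445
[198 197 195 223 221 226 221 224 226 234 172 176 160  25  30  24 161 127
 115  94 193 229 226 226 226 226]
ch col [145 133 147 161 161 159 156 117  17  21  31  25  12  14  18] [ 28  27  28  21   9   4   9  21  44  70 104 150 172 162 149 137 139 144
 139 136] [[ 0.62041131 -0.06259083  0.038     ]
 [ 0.48733464 -0.04720585  0.038     ]]
```

View pics/c2.png

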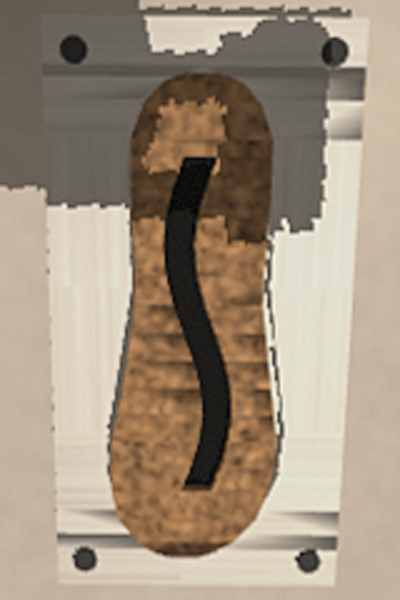

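The crop shows the channel's heel end at w3 pixel (289,109) and its toe end at (289,240). That gives the footbed origin at about (0.552, -0.055) with yaw -0.20. Its width profile (51 at the heel, 48 at the waist, 65 at the ball) and triangulated height agree with the description.

Emit:
move_arm([
  [[1,10,6,60,0,0,0.5],[1,10,6,120,0,0,0.5],[1,10,6,170,0,0,0.5],[1,10,6,200,0,0,0.5],[1,10,6,210,0,0,0.5],[1,10,6,216,0,0,0.5],[1,10,6,220,0,0,0.5],[1,10,6,220,0,0,0.5]],
])

```text
clock: 3.75
tool_pos: [0.5389, -0.0552, 0.0294]
eef_rot: [0.101, 0.995, 0.0, 0.001]
contact_force: [0.5, 0.2, 1.0]
opening: 1.001
finger_force: 0.0
```

Emit:
move_arm([
  [[0,0,0,0,0,0,0],[0,0,0,0,0,0,0],[0,0,0,0,0,0,0],[0,0,0,0,0,0,0],[0,0,0,0,0,0,0],[0,0,0,0,0,0,0]],
], newtons=25)

```text
clock: 4.5
tool_pos: [0.5389, -0.0531, 0.0289]
eef_rot: [0.1, 0.995, 0.001, 0.001]
contact_force: [0.0, 5.3, 1.3]
opening: 0.556
finger_force: 24.8
```

Emit:
move_arm([
  [[0,0,0,-4,0,0,0],[0,0,0,-10,0,0,0],[0,0,0,-25,0,0,0],[0,0,0,-50,0,0,0],[0,0,0,-80,0,0,0],[0,0,0,-100,0,0,0],[0,0,0,-110,0,0,0],[0,0,0,-110,0,0,0]],
])

```text
clock: 5.5
tool_pos: [0.5384, -0.0561, 0.1394]
eef_rot: [0.102, 0.995, -0.0, 0.0]
contact_force: [0.3, 0.4, -0.7]
opening: 0.551
finger_force: 24.8
```

Run:
```python
from plant import r
from h import *
s,i,im=shot(r,"w4");t=r.snapshot("top");cv2.imwrite("pics/top4.png",t[:,:,::-1])
print(s['clock'],s['tool_pos'],s['opening'],s['finger_force'],s['contact_force'],s['moment'])
cv2.imwrite("pics/m4.png",np.hstack([cv2.resize(im,(400,300)),cv2.resize(t[170:290,240:400],(400,300),interpolation=cv2.INTER_CUBIC)])[:,:,::-1])
```

```text
5.5 [ 0.53835229 -0.05606812  0.13936197] 0.5508157284646383 24.779715136972328 [ 0.26290422  0.3759969  -0.71869439] [ 0.02263088  0.04173144 -0.01917465]
```

View pics/m4.png

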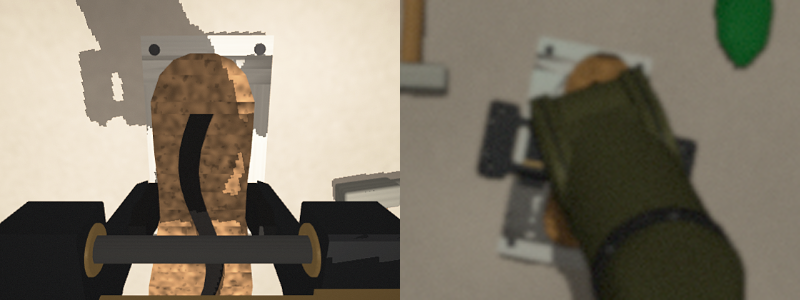

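The footbed is held level: the wrist view has its channel heel end at (200,114) and heel tip at (205,54), at 0.714 scale. Next I compute the offset in the hand and the move to the cradle.

Run:
```python
from h import *
s,i=pickle.load(open("pics/w4.pkl","rb"));T=Ro.from_quat(s['eef_rot'])
im=cv2.imread("pics/w4.png");h=cv2.cvtColor(im,cv2.COLOR_BGR2HSV)
d=(im.max(2)<40);d[:, :210]=0;d[:,360:]=0;d[:140]=0;d[290:]=0
n,l,st,c=cv2.connectedComponentsWithStats(d.astype(np.uint8));k=1+st[1:,4].argmax();ys,xs=np.nonzero(l==k)
e=[(xs[ys<=ys.min()+2].mean(),ys.min()-.5)]
cork=(h[...,1]>100);cork[:,:200]=0;cork[:,370:]=0;cork[200:]=0
cy,cx=np.nonzero(cork&(np.arange(420)[:,None]>60));print("cork top",cy.min(),cx[cy<=cy.min()+1].mean())
for nm,uv in (("chan heel end",e[0]),("heel tip",(cx[cy<=cy.min()+1].mean(),cy.min()))):
    P=plane(i,[uv],s['tool_pos'][2]+.0091)[0];print(nm,np.round(uv,1),P.round(4),"in tool",T.inv().apply(P-s['tool_pos']).round(4))
# sides at two rows for yaw
for y in (110,130,150,170):
    x=np.nonzero(cork[y])[0];P=plane(i,[(x.min(),y),(x.max(),y)],s['tool_pos'][2]+.0091);Q=T.inv().apply(P-s['tool_pos']);print(y,Q.round(4)[:,:2].tolist(),Q[:,1].mean().round(4))
yaw=Ro.from_quat(s['eef_rot']).as_matrix()[:,0];print("tool x",yaw.round(4))
```

```text
cork top 75 283.5
chan heel end [281.3 159.5] [ 0.4882 -0.0463  0.1485] in tool [ 0.0511 -0.0006 -0.0091]
heel tip [283.5  75. ] [ 0.4599 -0.0396  0.1485] in tool [ 0.0802  0.0002 -0.0092]
110 [[0.0686, -0.0213], [0.0686, 0.0218]] 0.0002
130 [[0.0617, -0.0241], [0.0617, 0.0242]] 0.0
150 [[0.0546, -0.0256], [0.0545, 0.026]] 0.0002
170 [[0.0472, -0.0256], [0.0472, 0.0257]] 0.0
tool x [-9.792e-01  2.029e-01 -9.000e-04]
```

Emit:
move_arm([
  [[0,6,20,0,0,0,-1],[0,20,64,0,0,0,-1],[0,36,115,0,0,0,-1],[0,53,167,0,0,0,-1],[0,69,218,0,0,0,-1],[0,84,264,10,0,0,-1],[0,95,300,30,0,0,-1],[0,102,322,50,0,0,-1],[0,102,322,60,0,0,-1],[0,102,322,60,0,0,-1]],
])

```text
clock: 6.85
tool_pos: [0.503, 0.2783, 0.0776]
eef_rot: [0.093, 0.996, -0.002, -0.001]
contact_force: [0.4, -0.4, -1.5]
opening: 0.555
finger_force: 24.8
```

Run:
```python
from plant import r
from h import *
s,i,im=shot(r,"w5");print(s['clock'],s['tool_pos'],Ro.from_quat(s['eef_rot']).as_matrix()[:,0].round(4),togo(s,(.5039,.2796,.0259)),s['finger_force'])
for k in (0,):
    # cradle as seen now: project expected stops
    c=np.array([.5185,.2768,0]);a=-.186;M=np.array([[np.cos(a),-np.sin(a)],[np.sin(a),np.cos(a)]])
    pts=[(-100,-15),(-100,15),(-65,31),(-65,-31)]
    uv=proj(i,[np.r_[c[:2]+M@np.array(p)/1000,.019] for p in pts])
v=im[:,:,::-1].copy()
for p in uv: cv2.circle(v,tuple(int(q) for q in p.round()),2,(0,0,255),-1)
cv2.imwrite("pics/v5.png",cv2.resize(v[0:230,140:440],(780,598)))
```

```text
6.85 [0.50297871 0.27834011 0.07758698] [-0.9826  0.186   0.0015] [-0.7  1.6 51.7] 24.781025589711973
```

View pics/v5.png

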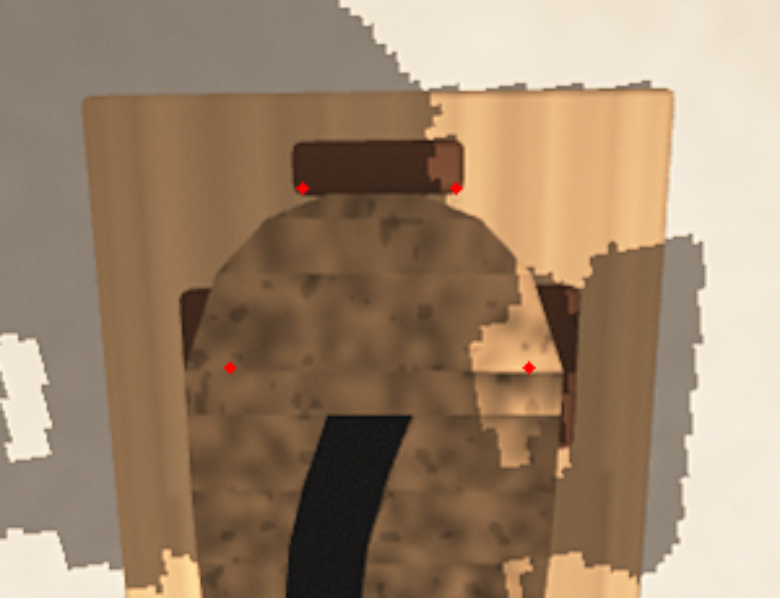

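The marks predicted for the end stop's inner edge (303,188) and (456,188) match the seen stop, 293–463, to about 1 mm. The placing position holds, so I lower it slowly.

Emit:
move_arm([
  [[0,-1,1.5,15,0,0,0],[0,-1,1.5,30,0,0,0],[0,-1,1.5,40,0,0,0],[0,-1,1.5,46,0,0,0],[0,-1,1.5,50,0,0,0],[0,-1,1.5,52,0,0,0],[0,-1,1.5,52.5,0,0,0],[0,-1,1.5,52.5,0,0,0]],
])

```text
clock: 7.9
tool_pos: [0.5048, 0.2821, 0.0265]
eef_rot: [0.093, 0.996, 0.0, 0.0]
contact_force: [-0.7, -1.0, -0.3]
opening: 0.554
finger_force: 24.8
```

Emit:
move_arm([
  [[0,0,-1,1,0,0,0],[0,0,-1,2,0,0,0],[0,0,-1,2,0,0,0]],
])

```text
clock: 8.28
tool_pos: [0.5046, 0.281, 0.0248]
eef_rot: [0.093, 0.996, 0.0, 0.0]
contact_force: [-0.7, -0.2, 4.6]
opening: 0.552
finger_force: 24.8
```

Contact (4.6 N up). Release gently, then rise.

Emit:
move_arm([
  [[0.65,0,0,0,0,0,0],[0.8,0,0,0,0,0,0],[0.95,0,0,0,0,0,0],[0.95,0,0,0,0,0,0],[1,0,0,-20,0,0,0],[1,0,0,-70,0,0,0],[1,0,0,-130,0,0,0],[1,0,0,-190,0,0,0],[1,0,0,-225,0,0,0],[1,0,0,-225,0,0,0]],
])

```text
clock: 9.52
tool_pos: [0.506, 0.282, 0.2536]
eef_rot: [0.093, 0.996, 0.002, 0.003]
contact_force: [0.3, 0.2, -0.4]
opening: 0.998
finger_force: 0.0
```

```bash
cat >> h.py <<'E'
def channel(n,z,box):
    im=cv2.imread(f"pics/{n}.png");s,i=pickle.load(open(f"pics/{n}.pkl","rb"));x0,x1,y0,y1=box
    d=np.zeros(im.shape[:2],np.uint8);d[y0:y1,x0:x1]=im[y0:y1,x0:x1].max(2)<48
    nn,l,st,c=cv2.connectedComponentsWithStats(d);k=1+st[1:,4].argmax();ys,xs=np.nonzero(l==k)
    Q=plane(i,np.c_[xs,ys],z)[:,:2];mu=Q.mean(0);w,v=np.linalg.eigh(np.cov((Q-mu).T));d=v[:,1]*np.sign(v[0,1]);t=(Q-mu)@d
    yaw=np.arctan2(d[1],d[0])-.116;u=np.array([np.cos(yaw),np.sin(yaw)]);X=Q@u
    print(n,"area",st[k,4],"mu",mu.round(4),"yaw",yaw.round(4),"mid",(mu+u*((X.min()+X.max())/2-mu@u)).round(4),"len",np.ptp(X).round(4))
    return s,i,im,mu,yaw
E
python3 - <<'E'
from plant import r
from h import *
s,i,im=shot(r,"w6");print(s['clock'],s['tool_pos'])
channel("w6",.034,(240,340,60,270))
h=cv2.cvtColor(cv2.imread("pics/w6.png"),cv2.COLOR_BGR2HSV)
cv2.imwrite("pics/v6.png",cv2.resize(im[20:300,180:400,::-1],(471,600)))
print(togo(s,(.523,-.35,.25)))
E
```

```text
9.525 [0.50599182 0.28202947 0.25361007]
w6 area 1405 mu [0.513  0.2792] yaw -0.1858 mid [0.5169 0.2785] len 0.1276
[-133.6 -618.     1. ]
```

View pics/v6.png

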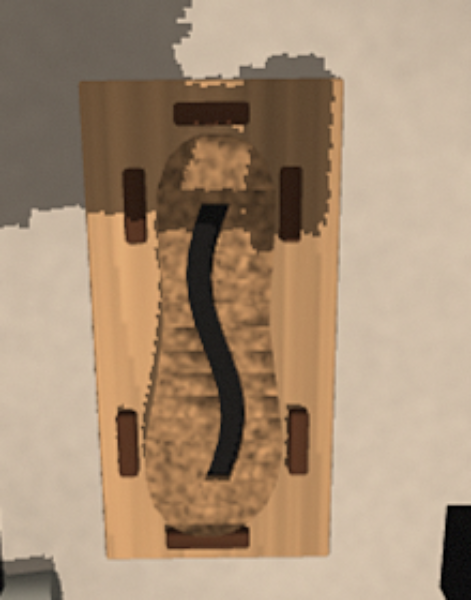

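The footbed lies between all six stops. The channel runs from (213,205) at the heel to (220,478) at the toe, with a gap at the heel stop and the toe just hiding part of the toe stop by parallax. It agrees with the cradle pose to about 2 mm. On to the fork.

Emit:
move_arm([
  [[1,-70,-330,-30,0,0,0],[1,-70,-330,-30,0,0,0],[1,-70,-330,-30,0,0,0],[1,-70,-330,-30,0,0,0],[1,-70,-330,-30,0,0,0],[1,-130,-600,-30,0,0,0],[1,-130,-600,-30,0,0,0],[1,-130,-600,-30,0,0,0],[1,-130,-600,-30,0,0,0],[1,-130,-600,-30,0,0,0]],
])

```text
clock: 10.82
tool_pos: [0.5199, -0.335, 0.2777]
eef_rot: [0.093, 0.996, 0.0, -0.002]
contact_force: [0.9, 0.2, 0.5]
opening: 1.0
finger_force: 0.0
```

Emit:
move_arm([
  [[1,0,0,0,0,0,0],[1,0,0,0,0,0,0]],
])

```text
clock: 11.08
tool_pos: [0.5209, -0.3312, 0.278]
eef_rot: [0.092, 0.996, 0.001, -0.001]
contact_force: [0.8, -0.2, -0.3]
opening: 1.001
finger_force: 0.0
```

Run:
```python
from plant import r
from h import *
s,i,im=shot(r,"w7");print(s['clock'],s['tool_pos'],s['qd'].round(2),togo(s,(.49,-.42,.28)))
```

```text
11.075 [ 0.52089713 -0.33121622  0.2779506 ] [-0.03 -0.01 -0.02  0.01 -0.   -0.    0.  ] [ 14.  -92.9  -2.2]
```

Emit:
move_arm([
  [[1,10,-90,0,0,0,0],[1,10,-90,0,0,0,0],[1,10,-90,0,0,0,0],[1,10,-90,0,0,0,0]],
])

```text
clock: 11.62
tool_pos: [0.4963, -0.4162, 0.2791]
eef_rot: [0.091, 0.996, 0.001, 0.0]
contact_force: [0.2, 1.1, 0.3]
opening: 1.002
finger_force: 0.0
```

Run:
```python
from plant import r
from h import *
s,i,im=shot(r,"w8");print(s['clock'],s['tool_pos'],s['qd'].round(2))
a=np.hstack([cv2.imread("pics/w7.png")[0:300,100:460],cv2.imread("pics/w8.png")[0:300,100:460]]);cv2.imwrite("pics/m8.png",cv2.resize(a,(800,333)));
```

```text
11.625 [ 0.4962833  -0.4162209   0.27911948] [-0.01 -0.   -0.01 -0.    0.    0.    0.  ]
```

View pics/m8.png

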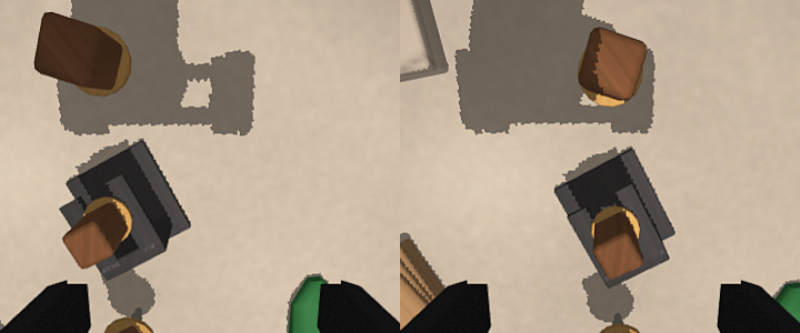

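Pixels below are in the displayed composite.
- **w8 (right):** the handle's top face is at (617,258), with its collar at (617,222) on the fork prongs. The slot runs up-left from it, towards the robot.
- **w7 (left):** the same face is at (88,243).
- **Look-alikes:** one above at (613,62), one below at (620,328).

Now the masks and triangulation.

Run:
```python
from h import *
V={}
for n,(cx,cy) in (("w7",(179,219)),("w8",(295,232))):
    im=cv2.imread(f"pics/{n}.png");s,i=pickle.load(open(f"pics/{n}.pkl","rb"))
    f=cv2.GaussianBlur(im,(3,3),0);ref=np.median(im[cy-4:cy+5,cx-4:cx+5].reshape(-1,3),0)
    d=np.abs(f.astype(int)-ref).max(2)<28
    l=cv2.connectedComponents(d.astype(np.uint8))[1];m=(l==l[cy,cx]).astype(np.uint8);m=cv2.morphologyEx(m,cv2.MORPH_OPEN,np.ones((3,3)))
    c=max(cv2.findContours(m,0,2)[0],key=cv2.contourArea);b=cv2.minAreaRect(c);q=cv2.boxPoints(b)
    P=plane(i,q,.158)
    print(n,ref,m.sum(),"rect",np.round(b[0],1),np.round(b[1],1),round(b[2],1));print(P[:,:2].round(4).tolist(),[np.linalg.norm(P[k]-P[k-1]).round(4) for k in range(4)],[np.degrees(np.arctan2(*(P[k]-P[k-1])[1::-1])).round(1) for k in range(4)])
    V[n]=(i,b[0],s)
    # fork dark region
    hsv=cv2.cvtColor(f,cv2.COLOR_BGR2HSV)
    dk=((im.max(2)<75)&(hsv[...,1]<90)).astype(np.uint8);dk[255:]=0;
    nn,l,st,cc=cv2.connectedComponentsWithStats(dk)
    for k in 1+np.argsort(-st[1:,4])[:3]: print(" dark",st[k].tolist(),cc[k].round(1))
    if n=="w8":
        print("row vals slot", [im[y,250:350:6].max(1).tolist() for y in (150,165,180,190)])
print("top centre",tri([(V["w7"][0],V["w7"][1]),(V["w8"][0],V["w8"][1])]))
print(V["w8"][2]['tool_pos'],Ro.from_quat(V["w8"][2]['eef_rot']).as_matrix()[:,:2].round(4).tolist())
# lookalike 1 top face centre: w7 ~ (62,48)disp, w8 (623,62)disp
print("look1",tri([(V["w7"][0],(100+63*.9,47*.9)),(V["w8"][0],(100+(621-400)*.9,66*.9))]))
```

```text
w7 [ 52.  81. 126.] 1091 rect [178.7 221.4] [33.5 34.9] 63.4
[[0.515, -0.4254], [0.5076, -0.3997], [0.5322, -0.3947], [0.5401, -0.4209]] [np.float64(0.0255), np.float64(0.0267), np.float64(0.0251), np.float64(0.0274)] [np.float64(-169.9), np.float64(105.9), np.float64(11.6), np.float64(-73.4)]
 dark [154, 127, 117, 125, 5701] [214.5 184.3]
 dark [515, 36, 11, 11, 92] [519.7  40.9]
 dark [480, 234, 9, 8, 54] [484.  237.5]
w8 [ 53.  82. 127.] 1049 rect [296.2 231.4] [32.2 34. ] 63.4
[[0.5153, -0.4263], [0.5077, -0.402], [0.5322, -0.3951], [0.5403, -0.4199]] [np.float64(0.0258), np.float64(0.0255), np.float64(0.0255), np.float64(0.0261)] [np.float64(-165.6), np.float64(107.3), np.float64(15.8), np.float64(-72.0)]
 dark [239, 133, 108, 122, 3413] [284.1 184. ]
 dark [314, 204, 6, 30, 40] [316.3 219.2]
 dark [555, 241, 5, 8, 34] [557.2 244.5]
row vals slot [[211, 213, 111, 111, 113, 36, 35, 36, 34, 69, 78, 68, 207, 208, 209, 210, 208], [21, 35, 35, 34, 37, 35, 36, 33, 34, 33, 52, 78, 80, 207, 204, 203, 204], [71, 72, 33, 35, 35, 32, 37, 31, 68, 80, 74, 37, 76, 79, 222, 208, 206], [64, 65, 69, 26, 32, 59, 106, 103, 97, 225, 82, 75, 26, 74, 80, 215, 204]]
top centre (array([ 0.52420985, -0.41080229,  0.1562024 ]), [np.float64(0.00014486238000611902), np.float64(0.0001448623800061252)])
[ 0.4962833  -0.4162209   0.27911948] [[-0.9835, 0.1811], [0.1811, 0.9835], [-0.0001, 0.0024]]
look1 (array([ 0.40483947, -0.3887187 ,  0.17052458]), [np.float64(0.0007942455337919247), np.float64(0.0007942455337918901)])
```

The tool top is at (0.524, -0.411, 0.156); expected height is 0.158, and the face measures about 27 mm, so the size fits. Its faces lie at 16° and 106°, so the hand turns about -26° around the tool's z.

Emit:
move_arm([
  [[1,-26.5,10.5,20,0,0,-10],[1,-26.5,10.5,40,0,0,-20],[1,-26.5,10.5,60,0,0,-26.5],[1,-26.5,10.5,80,0,0,-26.5],[1,-26.5,10.5,110,0,0,-26.5],[1,-26.5,10.5,140,0,0,-26.5],[1,-26.5,10.5,160,0,0,-26.5],[1,-26.5,10.5,169,0,0,-26.5],[1,-26.5,10.5,169,0,0,-26.5],[1,-26.5,10.5,169,0,0,-26.5]],
])

```text
clock: 12.92
tool_pos: [0.5237, -0.4142, 0.1113]
eef_rot: [-0.138, 0.99, -0.001, 0.001]
contact_force: [0.1, 0.2, -0.3]
opening: 0.999
finger_force: 0.0
```

Run:
```python
from plant import r
from h import *
s=r.get_state();print(s['tool_pos'].round(4),togo(s,(.5242,-.4108,.110)),Ro.from_quat(s['eef_rot']).as_matrix()[:,1].round(4),s['contact_force'].round(1))
```

```text
[ 0.5237 -0.4142  0.1113] [-1.4  3.1  1.3] [-0.2732  0.962  -0.0015] [ 0.1  0.2 -0.3]
```

Emit:
move_arm([
  [[1,-1,3,1,0,0,0],[1,-1,3,1,0,0,0],[0,-1,3,1,0,0,0],[0,-1,3,1,0,0,0],[0,-1,3,1,0,0,0],[0,-1,3,1,0,0,0],[0,-1,3,1,0,0,0],[0,-1,3,1,0,0,0],[0,-1,3,1,0,0,0]],
], newtons=30)

```text
clock: 14.05
tool_pos: [0.5231, -0.4107, 0.1092]
eef_rot: [-0.138, 0.99, -0.0, 0.0]
contact_force: [0.6, -0.3, 0.1]
opening: 0.317
finger_force: 30.0
```

Gripped: the opening is 27.9 mm, matching the 28 mm handle. Lift straight up.

Emit:
move_arm([
  [[0,0,0,-5,0,0,0],[0,0,0,-15,0,0,0],[0,0,0,-30,0,0,0],[0,0,0,-50,0,0,0],[0,0,0,-75,0,0,0],[0,0,0,-100,0,0,0],[0,0,0,-115,0,0,0],[0,0,0,-120,0,0,0],[0,0,0,-120,0,0,0]],
])

```text
clock: 15.18
tool_pos: [0.5229, -0.4106, 0.229]
eef_rot: [-0.138, 0.99, 0.0, -0.0]
contact_force: [0.6, 0.4, -1.8]
opening: 0.312
finger_force: 30.0
```

Emit:
move_arm([
  [[0,-4,20,0,0,0,0],[0,-12,62,0,0,0,0],[0,-22,112,0,0,0,0],[0,-32,165,0,0,0,0],[0,-42,218,0,0,0,0],[0,-52,271,0,0,0,0],[0,-62,323,0,0,0,0],[0,-72,374,0,0,0,0],[0,-82,425,0,0,0,0],[0,-90,466,0,0,0,0]],
])

```text
clock: 16.42
tool_pos: [0.4816, 0.0644, 0.2286]
eef_rot: [-0.139, 0.99, 0.0, -0.001]
contact_force: [1.0, -0.2, -1.7]
opening: 0.313
finger_force: 29.9
```

Run:
```python
from plant import r
from h import *
s=r.get_state();print(s['tool_pos'].round(4),s['opening'],s['finger_force'],togo(s,(.4633,.2849,.165)))
```

```text
[0.4816 0.0644 0.2286] 0.3134712546304477 29.949724674224854 [-43.1 216.9  63.7]
```

Emit:
move_arm([
  [[0,-10,50,5,0,0,0],[0,-20,100,15,0,0,0],[0,-29,145,30,0,0,0],[0,-36,180,45,0,0,0],[0,-41,205,55,0,0,0],[0,-43,217,62,0,0,0],[0,-43,217,64,0,0,0],[0,-43,217,64,0,0,0],[0,-43,217,64,0,0,0]],
])

```text
clock: 17.55
tool_pos: [0.465, 0.2813, 0.1655]
eef_rot: [-0.137, 0.991, -0.0, 0.0]
contact_force: [-0.2, -0.6, -1.2]
opening: 0.317
finger_force: 30.0
```

Run:
```python
from plant import r
from h import *
s,i,im=shot(r,"w9");si=r.camera_info("scene");sc=r.snapshot("scene");ti=r.camera_info("top")
print(s['tool_pos'].round(4),Ro.from_quat(s['eef_rot']).as_matrix().round(4).tolist(),togo(s,(.4633,.2849,.0975)),s['clock'])
tip=s['tool_pos']-[0,0,.0692];u=proj(si,[tip,s['tool_pos']-[0,0,.0192]])
v=sc[:,:,::-1].copy()
x,y=u[0].astype(int);c=cv2.resize(v[y-45:y+30,x-50:x+50],(800,600),interpolation=cv2.INTER_CUBIC)
for p in u: cv2.drawMarker(c,tuple(int(q) for q in ((p-[x-50,y-45]+.5)*8)),(0,0,255),cv2.MARKER_CROSS,24,1)
# predicted channel0, channel6
a=-.186;M=np.array([[np.cos(a),-np.sin(a)],[np.sin(a),np.cos(a)]])
xs=np.linspace(-66,66,15)
for xx in xs:
    p=proj(si,[np.r_[np.array([.519,.2782])+M@np.array([xx,8*np.sin(np.pi*xx/66)])/1000,.034]])[0]
    cv2.circle(c,tuple(int(q) for q in ((p-[x-50,y-45]+.5)*8)),2,(255,0,0),-1)
cv2.imwrite("pics/v9.png",c)
```

```text
[0.465  0.2813 0.1655] [[-0.9625, -0.2713, 0.0005], [-0.2713, 0.9625, -0.0005], [-0.0004, -0.0007, -1.0]] [ 0.7  4.  68. ] 17.55
```

View pics/v9.png

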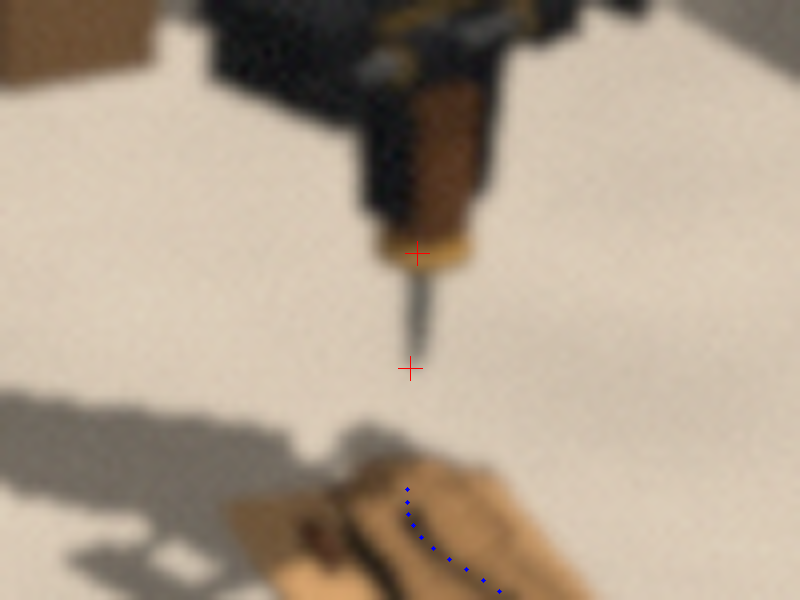

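The scene crop shows the tool hanging straight in the fingers, with its point at (415,362). I predicted (410,368), so it is about 2 mm off, within calibration. The heel end of the channel is below it at (410,515). I descend to just above it and recheck.

Emit:
move_arm([
  [[0,1,4,20,0,0,0],[0,1,4,38,0,0,0],[0,1,4,48,0,0,0],[0,1,4,54,0,0,0],[0,1,4,54,0,0,0],[0,1,4,54,0,0,0],[0,1,4,54,0,0,0]],
])

```text
clock: 18.52
tool_pos: [0.4627, 0.2865, 0.1117]
eef_rot: [-0.138, 0.99, 0.0, 0.0]
contact_force: [1.1, 0.4, -1.2]
opening: 0.312
finger_force: 30.0
```

Run:
```python
from plant import r
from h import *
s,i,im=shot(r,"w10");si=r.camera_info("scene");sc=r.snapshot("scene");cv2.imwrite("pics/s10.png",sc[:,:,::-1])
s2=r.get_state()
print(s['tool_pos'].round(4),s2['tool_pos'].round(4),togo(s,(.4633,.2849,.0975)),s['contact_force'].round(1),s2['contact_force'].round(1))
# scene check of the channel: darkest column per row vs predicted centre line (aperture z .034, floor z .026)
a=-.186;M=np.array([[np.cos(a),-np.sin(a)],[np.sin(a),np.cos(a)]])
g=cv2.GaussianBlur(sc,(3,3),0).max(2).astype(float)
for xx in (-40,-25,-10,5,20,35,50):
    P=[np.r_[np.array([.519,.2782])+M@np.array([xx,8*np.sin(np.pi*xx/66)])/1000,z] for z in (.034,.026)]
    u=proj(si,P);row=int(round(u[:,1].mean()));x0=int(u[:,0].mean());seg=g[row,x0-8:x0+9]
    w=np.clip(np.percentile(seg,60)-seg-15,0,None);print(xx,u.round(1).tolist(),row,"dark col",round((w*np.arange(x0-8,x0+9)).sum()/max(w.sum(),1),1),seg.astype(int).tolist())
# tip: shank columns above tip
t=s['tool_pos']
for dz in (.025,.035,.045,.055,.065):
    u=proj(si,[t-[0,0,dz]])[0];row=int(round(u[1]));x0=int(u[0]);print("shank",dz,u.round(1),sc[row,x0-7:x0+9].max(1).tolist())
```

```text
[0.4627 0.2865 0.1117] [0.4626 0.2864 0.1116] [-0.2 -1.7 14.2] [ 1.1  0.4 -1.2] [-0.3  0.4 -0.9]
-40 [[334.0, 196.9], [333.9, 199.1]] 198 dark col 328.8 [73, 66, 74, 99, 127, 146, 153, 145, 122, 98, 92, 108, 134, 154, 165, 169, 170]
-25 [[335.7, 199.2], [335.6, 201.3]] 200 dark col 329.7 [57, 62, 82, 111, 136, 150, 149, 136, 117, 105, 108, 124, 144, 158, 165, 166, 164]
-10 [[338.5, 201.3], [338.4, 203.5]] 202 dark col 332.2 [68, 92, 121, 143, 151, 148, 135, 122, 117, 119, 125, 134, 143, 151, 156, 159, 160]
5 [[341.9, 203.5], [341.7, 205.7]] 205 dark col 339.5 [108, 139, 156, 160, 158, 154, 148, 139, 128, 119, 116, 121, 130, 138, 146, 153, 158]
20 [[345.1, 205.7], [344.9, 207.9]] 207 dark col 345.8 [169, 170, 167, 162, 155, 146, 138, 129, 118, 109, 113, 131, 150, 161, 162, 161, 161]
35 [[347.4, 208.0], [347.2, 210.3]] 209 dark col 347.7 [175, 172, 171, 169, 166, 161, 146, 123, 100, 94, 111, 136, 153, 161, 165, 168, 172]
50 [[348.5, 210.6], [348.3, 212.9]] 212 dark col 348.8 [162, 165, 169, 172, 173, 169, 153, 124, 96, 90, 111, 141, 162, 171, 172, 171, 167]
shank 0.025 [334.7 179.7] [219, 216, 213, 196, 185, 164, 148, 130, 124, 133, 149, 163, 171, 187, 196, 208]
shank 0.035 [334.5 182.5] [218, 218, 218, 217, 214, 205, 172, 134, 116, 137, 175, 197, 204, 210, 213, 214]
shank 0.045 [334.3 185.2] [219, 215, 210, 205, 196, 177, 148, 114, 113, 151, 190, 212, 216, 217, 217, 215]
shank 0.055 [334.1 188. ] [202, 177, 144, 118, 110, 103, 95, 91, 92, 110, 128, 144, 161, 178, 192, 204]
shank 0.065 [333.9 190.7] [113, 102, 95, 90, 92, 90, 92, 89, 85, 91, 99, 109, 115, 118, 118, 120]
```

Relative to prediction, the channel reads +0.7 px and the shank +0.4 px in the scene view. They agree to about 1 mm, so I descend into the heel end.

Emit:
move_arm([
  [[0,0,-1,3,0,0,0],[0,0,-1.5,6,0,0,0],[0,0,-1.5,9,0,0,0],[0,0,-1.5,12,0,0,0],[0,0,-1.5,13.5,0,0,0],[0,0,-1.5,13.5,0,0,0],[0,0,-1.5,13.5,0,0,0]],
])

```text
clock: 19.5
tool_pos: [0.4628, 0.2849, 0.0978]
eef_rot: [-0.138, 0.99, 0.0, 0.0]
contact_force: [-0.6, -0.6, -1.6]
opening: 0.317
finger_force: 30.0
```

```bash
cat >> h.py <<'E'
def trace(s):
    a=-.186;M=np.array([[np.cos(a),-np.sin(a)],[np.sin(a),np.cos(a)]]);o=np.array([.519,.2782])
    l=M.T@(s['tool_pos'][:2]-o)*1000
    print("tip in footbed mm",l.round(1),"tip z",((s['tool_pos'][2]-.0692-.010)*1000).round(1),"F",s['contact_force'].round(1),s['clock'],s['opening'])
    for x in np.arange(np.floor(l[0]/5)*5+5,62,5):
        x=min(x,56);print(x,togo(s,np.r_[o+M@np.array([x,8*np.sin(np.pi*x/66)])/1000,.0972]))
E
python3 - <<'E'
from plant import r
from h import *
trace(r.get_state())
E
```

```text
tip in footbed mm [-56.4  -3.8] tip z 18.6 F [-0.6 -0.6 -1.6] 19.5 0.31696990883365955
-55.0 [-1.2 -0.8  0.6]
-50.0 [-5.  -4.4  0.6]
-45.0 [-8.9 -7.7  0.6]
-40.0 [-13.  -10.7   0.6]
-35.0 [-17.3 -13.3   0.6]
-30.0 [-21.8 -15.5   0.6]
-25.0 [-26.5 -17.3   0.6]
-20.0 [-31.4 -18.7   0.6]
-15.0 [-36.4 -19.8   0.6]
-10.0 [-41.6 -20.6   0.6]
-5.0 [-46.9 -21.2   0.6]
0.0 [-52.2 -21.8   0.6]
5.0 [-57.5 -22.3   0.6]
10.0 [-62.8 -23.    0.6]
15.0 [-67.9 -23.8   0.6]
20.0 [-73.  -24.9   0.6]
25.0 [-77.9 -26.3   0.6]
30.0 [-82.6 -28.1   0.6]
35.0 [-87.1 -30.3   0.6]
40.0 [-91.3 -32.9   0.6]
45.0 [-95.5 -35.9   0.6]
50.0 [-99.4 -39.2   0.6]
55.0 [-103.2  -42.8    0.6]
56 [-103.9  -43.5    0.6]
```

The tip is in the channel at (-56.4, -3.8), z 18.6 mm, with no side force. Tracing at about 4–5 cm/s.

Emit:
move_arm([
  [[0,-1.2,-0.8,0.8,0,0,0],[0,-5,-4.4,0.8,0,0,0],[0,-9,-7.7,0.8,0,0,0],[0,-13,-10.7,0.8,0,0,0],[0,-17.3,-13.3,0.8,0,0,0],[0,-21.8,-15.5,0.8,0,0,0],[0,-26.5,-17.3,0.8,0,0,0],[0,-29,-18,0.8,0,0,0],[0,-29,-18,0.8,0,0,0]],
])

```text
clock: 20.62
tool_pos: [0.4958, 0.2755, 0.0969]
eef_rot: [-0.138, 0.99, 0.0, 0.0]
contact_force: [-0.6, -0.5, -0.7]
opening: 0.316
finger_force: 30.0
```

Run:
```python
from plant import r
from h import *
trace(r.get_state())
```

```text
tip in footbed mm [-22.3  -7. ] tip z 17.7 F [-0.6 -0.5 -0.7] 20.625 0.3157794200359271
-20.0 [-2.3 -0.6 -0.3]
-15.0 [-7.3 -1.7 -0.3]
-10.0 [-12.5  -2.5  -0.3]
-5.0 [-17.8  -3.2  -0.3]
0.0 [-23.1  -3.7  -0.3]
5.0 [-28.4  -4.3  -0.3]
10.0 [-33.7  -4.9  -0.3]
15.0 [-38.8  -5.7  -0.3]
20.0 [-43.9  -6.8  -0.3]
25.0 [-48.8  -8.2  -0.3]
30.0 [-53.5 -10.   -0.3]
35.0 [-58.  -12.2  -0.3]
40.0 [-62.3 -14.8  -0.3]
45.0 [-66.4 -17.8  -0.3]
50.0 [-70.3 -21.1  -0.3]
55.0 [-74.1 -24.7  -0.3]
56 [-74.8 -25.4  -0.3]
```

Emit:
move_arm([
  [[0,-2.3,-0.6,0,0,0,0],[0,-7.3,-1.7,0,0,0,0],[0,-12.5,-2.5,0,0,0,0],[0,-17.8,-3.2,0,0,0,0],[0,-23.1,-3.7,0,0,0,0],[0,-28.4,-4.3,0,0,0,0],[0,-33.7,-4.9,0,0,0,0],[0,-38.8,-5.7,0,0,0,0],[0,-42,-6.3,0,0,0,0],[0,-42,-6.3,0,0,0,0]],
])

```text
clock: 21.88
tool_pos: [0.538, 0.2808, 0.0969]
eef_rot: [-0.138, 0.99, 0.0, 0.0]
contact_force: [-0.8, -0.9, -1.1]
opening: 0.317
finger_force: 30.0
```

Run:
```python
from plant import r
from h import *
trace(r.get_state())
```

```text
tip in footbed mm [18.2  6. ] tip z 17.7 F [-0.8 -0.9 -1.1] 21.875 0.3173388135059725
20.0 [-1.9 -0.4 -0.3]
25.0 [-6.7 -1.8 -0.3]
30.0 [-11.4  -3.6  -0.3]
35.0 [-15.9  -5.8  -0.3]
40.0 [-20.2  -8.4  -0.3]
45.0 [-24.3 -11.4  -0.3]
50.0 [-28.3 -14.7  -0.3]
55.0 [-32.1 -18.3  -0.3]
56 [-32.8 -19.   -0.3]
```

Emit:
move_arm([
  [[0,-1.9,-0.4,0,0,0,0],[0,-6.7,-1.8,0,0,0,0],[0,-11.4,-3.6,0,0,0,0],[0,-15.9,-5.8,0,0,0,0],[0,-20.2,-8.4,0,0,0,0],[0,-24.3,-11.4,0,0,0,0],[0,-28.3,-14.7,0,0,0,0],[0,-32.1,-18.3,0,0,0,0],[0,-33,-19,0,0,0,0],[0,-33,-19,0,0,0,0]],
])

```text
clock: 23.12
tool_pos: [0.5746, 0.2716, 0.0969]
eef_rot: [-0.138, 0.99, 0.0, -0.0]
contact_force: [0.1, 0.0, -0.6]
opening: 0.315
finger_force: 30.0
```

Run:
```python
from plant import r
from h import *
trace(r.get_state())
```

```text
tip in footbed mm [55.9  3.8] tip z 17.7 F [ 0.1  0.  -0.6] 23.125 0.3152112863706107
56 [-0.  -0.2 -0.3]
```

The whole channel is traced to (55.9, 3.8). Rise slowly, then return to the fork.

Emit:
move_arm([
  [[0,0,0,-4,0,0,0],[0,0,0,-9,0,0,0],[0,0,0,-15,0,0,0],[0,0,0,-25,0,0,0],[0,0,0,-45,0,0,0],[0,0,0,-75,0,0,0],[0,0,0,-105,0,0,0],[0,0,0,-125,0,0,0],[0,0,0,-132,0,0,0]],
])

```text
clock: 24.25
tool_pos: [0.5753, 0.272, 0.2308]
eef_rot: [-0.138, 0.99, 0.001, 0.001]
contact_force: [0.7, 0.0, -2.0]
opening: 0.317
finger_force: 30.0
```

Emit:
move_arm([
  [[0,7,-19,0,0,0,0],[0,22,-60,0,0,0,0],[0,40,-110,0,0,0,0],[0,58,-159,0,0,0,0],[0,76,-208,0,0,0,0],[0,94,-257,0,0,0,0],[0,112,-306,0,0,0,0],[0,130,-355,0,0,0,0],[0,148,-405,0,0,0,0],[0,164,-449,0,0,0,0]],
])

```text
clock: 25.5
tool_pos: [0.537, -0.2087, 0.2277]
eef_rot: [-0.137, 0.991, -0.0, -0.002]
contact_force: [0.1, 0.3, -1.3]
opening: 0.317
finger_force: 30.0
```

Run:
```python
from plant import r
from h import *
s=r.get_state();print(s['clock'],s['tool_pos'].round(4),s['opening'],s['finger_force'],togo(s,(.5231,-.4107,.2292)))
```

```text
25.5 [ 0.537  -0.2087  0.2277] 0.3167384696879416 29.95187730062753 [  68.1 -190.6   -1.4]
```

Emit:
move_arm([
  [[0,17,-48,0,0,0,0],[0,34,-95,0,0,0,0],[0,49,-137,0,0,0,0],[0,60,-168,0,0,0,0],[0,66,-185,0,0,0,0],[0,68,-190.5,0,0,0,0],[0,68,-190.5,0,0,0,0],[0,68,-190.5,0,0,0,0],[0,68,-190.5,0,0,0,0]],
])

```text
clock: 26.62
tool_pos: [0.5267, -0.4057, 0.2291]
eef_rot: [-0.139, 0.99, 0.0, 0.0]
contact_force: [-0.1, -0.6, -2.0]
opening: 0.313
finger_force: 30.0
```

Run:
```python
from plant import r
from h import *
s=r.get_state();print(s['clock'],s['tool_pos'].round(4),togo(s,(.5231,-.4107,.1092)))
```

```text
26.625 [ 0.5267 -0.4057  0.2291] [  4.9  -3.8 119.9]
```

Emit:
move_arm([
  [[0,5,-4,15,0,0,0],[0,5,-4,35,0,0,0],[0,5,-4,48,0,0,0],[0,5,-4,55,0,0,0],[0,5,-4,55,0,0,0],[0,5,-4,55,0,0,0]],
])

```text
clock: 27.38
tool_pos: [0.523, -0.4124, 0.1745]
eef_rot: [-0.138, 0.99, -0.0, 0.001]
contact_force: [-0.1, -0.1, -1.4]
opening: 0.319
finger_force: 30.0
```

Run:
```python
from plant import r
from h import *
s=r.get_state();print(s['clock'],s['tool_pos'].round(4),togo(s,(.5231,-.4107,.1092)))
```

```text
27.375 [ 0.523  -0.4124  0.1745] [-0.5  1.6 65.3]
```

Emit:
move_arm([
  [[0,-0.5,1.5,10,0,0,0],[0,-0.5,1.5,22,0,0,0],[0,-0.5,1.5,35,0,0,0],[0,-0.5,1.5,46,0,0,0],[0,-0.5,1.5,54,0,0,0],[0,-0.5,1.5,60,0,0,0],[0,-0.5,1.5,62,0,0,0],[0,-0.5,1.5,62,0,0,0]],
])

```text
clock: 28.38
tool_pos: [0.5227, -0.4107, 0.112]
eef_rot: [-0.138, 0.99, -0.0, 0.0]
contact_force: [-1.4, -0.5, -1.6]
opening: 0.318
finger_force: 30.0
```

Emit:
move_arm([
  [[0,0,0,1,0,0,0],[0,0,0,2,0,0,0],[0,0,0,3,0,0,0],[0,0,0,3.5,0,0,0],[0,0,0,3.5,0,0,0]],
])

```text
clock: 29.0
tool_pos: [0.5226, -0.4107, 0.1091]
eef_rot: [-0.138, 0.99, -0.0, 0.0]
contact_force: [-1.3, 0.4, 5.6]
opening: 0.316
finger_force: 30.0
```

The collar is seated (5.6 N up, height back at 0.1091). Release and rise.

Emit:
move_arm([
  [[0.4,0,0,0,0,0,0],[0.6,0,0,0,0,0,0],[0.9,0,0,0,0,0,0],[1,0,0,0,0,0,0],[1,0,0,0,0,0,0],[1,0,0,-20,0,0,0],[1,0,0,-60,0,0,0],[1,0,0,-110,0,0,0],[1,0,0,-160,0,0,0],[1,0,0,-170,0,0,0]],
])

```text
clock: 30.25
tool_pos: [0.5247, -0.4115, 0.2842]
eef_rot: [-0.138, 0.99, -0.003, 0.004]
contact_force: [0.3, 0.1, 0.2]
opening: 1.003
finger_force: 0.0
```

Run:
```python
from plant import r
from h import *
s,i,im=shot(r,"w11");print(s['clock'],s['tool_pos'].round(4),s['opening'])
cv2.imwrite("pics/scene11.png",r.snapshot("scene")[:,:,::-1]);T=r.snapshot("top");cv2.imwrite("pics/top11.png",T[:,:,::-1])
u=proj(i,[[.5242,-.4108,.158]])[0];cx,cy=u.astype(int);print("pred top px",u.round(1))
v=im[:,:,::-1].copy()
f=cv2.GaussianBlur(v,(3,3),0);ref=np.median(v[cy-4:cy+5,cx-4:cx+5].reshape(-1,3),0)
d=np.abs(f.astype(int)-ref).max(2)<28;l=cv2.connectedComponents(d.astype(np.uint8))[1];m=(l==l[cy,cx]).astype(np.uint8)
b=cv2.minAreaRect(max(cv2.findContours(m,0,2)[0],key=cv2.contourArea));print(ref,b,plane(i,[b[0]],.158))
a=cv2.imread("pics/scene0.png");c=cv2.imread("pics/scene11.png");b0=np.abs(a[190:310,80:150].astype(int)-c[190:310,80:150]).max(2)>40;print("fork scene changed px",b0.sum())
# footbed from top: cork centroid on cradle; channel
t=T[:,:,::-1];ti=r.camera_info("top");R=t[190:300,150:220];g=R.max(2);
h=cv2.cvtColor(R,cv2.COLOR_BGR2HSV)
cv2.imwrite("pics/last.png",np.hstack([cv2.resize(v[60:320,150:430],(320,298)),cv2.resize(c[190:310,60:180],(298,298)),cv2.resize(t[190:300,130:240],(182,298))]) )
```

```text
30.25 [ 0.5247 -0.4115  0.2842] 1.0030128661882192
pred top px [285.1 194.9]
[ 53.  82. 128.] ((286.81219482421875, 193.990234375), (32.890193939208984, 41.04246520996094), 88.21009063720703) [[ 0.52320268 -0.40978944  0.158     ]]
fork scene changed px 1362
```

View pics/last.png

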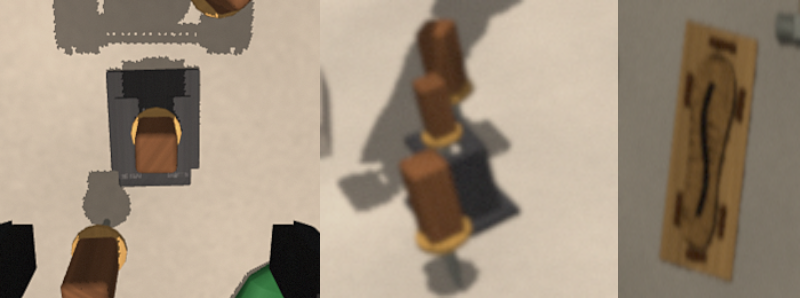

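The tool hangs upright in the slot: its top face is at (156,150) in the left panel, within 2 mm of where it hung before. The footbed lies in the cradle between the stops (right panel). Handing in.

```bash
python3 -c "
from plant import r
print(r.finish_job())"
```

```text
the job is handed in; nothing more can be done
None
```

The job is handed in at about 30 s of the 72 s allowed, with the footbed lying in the cradle, the channel traced heel to toe and the creasing tool hanging back in its fork; the hand-in gave no verdict.

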